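# Gauge a lock tube and show the gauge to the reader

## Task

Lay the upright lock tube on its side in the V cradle, closed end towards the blue stop and brass mouth towards the open end, and let go of it. Then take the red-handled gauge rod from its rest, push it into the tube's mouth until its collar stops against the mouth, draw it all the way out again leaving the tube in the cradle, and hold it level and still in front of the reader's lens, tip pointing straight at the middle of the lens with a gap of about 20 mm and not touching it. Finish while still holding the gauge there, and leave the other things on the bench where they are.

Things in the scene. Friction and masses are not known exactly. Their poses are not given: they have to be found in the camera images.
- tube_mid (a point): The lock tube's centre, half-way along its axis. Aluminium tube, 36 mm outside diameter, 90 mm long, 0.2 to 0.3 kg, with a 14 mm wide brass band at its mouth end; it starts standing on its closed end, mouth up. Its z axis runs along the tube from the closed end to the mouth. The bore is 16 mm in diameter and 72 mm deep.
- tube_mouth (a point): Centre of the tube's mouth, on its axis, 45 mm from tube_mid; z axis points out of the mouth.
- cradle_seat (a point): Where the tube's centre belongs in the fixed wooden V cradle: on the axis of a tube lying there, 65 mm above the bench. The y axis (level) runs along the seat towards a blue stop plate whose face is 51 mm from this point; the -y end is open, and the tube's mouth must point there.
- cradle: The fixed cradle; origin on the bench right under cradle_seat, same axes. Foot 85 (x) by 130 mm (y), 18 mm high. Two V saddles 12 mm thick at y = -33 and +33 mm carry the tube from below; they reach 17 mm to each side and up to 54 mm above the bench. Between and beside them is free room down to the foot. Stop plate 32 mm wide, top 74 mm above the bench.
- gauge_grip (a point): Middle of the gauge rod's red square handle (90 mm long, 18 by 18 mm section), on the rod's axis; x axis along the rod towards its tip. The whole gauge is 150 mm long, about 0.12 kg. It starts lying level, axis 55 mm above the bench, in the slots of its wooden rest and lifts straight up out of them.
- rest: The fixed wooden rest; origin on the bench under gauge_grip (within 4 mm), x axis along the gauge to its tip. Slotted posts 12 mm thick at x = -36 mm (39 mm wide, under the handle, top 58 mm above the bench) and x = +85 mm (32 mm wide, under the rod, top 62 mm). Foot 70 mm wide, 16 mm high.
- gauge_collar (a point): Front face of the gauge's brass collar (28 mm diameter, 8 mm thick), on the rod's axis, 53 mm ahead of gauge_grip; beyond it runs the steel rod, 10 mm in diameter and 52 mm long.
- gauge_tip (a point): Tip of the gauge rod, 105 mm ahead of gauge_grip on its axis.
- reader_lens (a point): Middle of the front of the lens of the fixed white reader, 120 mm above the bench. The lens looks along this frame's -x axis (level); a gauge shown to it points along +x.
- reader: The reader; origin on the bench right under reader_lens, same axes. White housing 60 mm wide, 50 mm deep, 159 mm high, its face 12 mm behind the lens front; black lens ring 42 mm in diameter; dark foot 100 by 80 mm, 14 mm high, reaching 15 mm forward of the lens. The gauge must not touch it.
- oil_mid (a point): Amber oil bottle standing on the bench, 44 mm diameter, 110 mm high; its centre. Leave alone.
- mug_mid (a point): Blue mug, 76 mm diameter, 85 mm high; its centre. Leave alone.
- driver_grip (a point): Screwdriver lying on the bench; middle of its handle. Leave alone.
- spare_mid (a point): Brass ring lying on the bench, 40 mm diameter, 12 mm high; its centre. Leave alone.
- padlock_mid (a point): Brass padlock standing on the bench, 45 mm wide, 70 mm high with its shackle; middle of its body. Leave alone.
- tube: The lock tube again; origin at the centre of its closed end, z axis towards the mouth.
- gauge: The gauge rod again; the same frame as gauge_grip.
Mind the look-alikes: they are no part of the job. What is shaped like the gauge but green or purple is not meant.

How it is judged:
By the outcome, as a careful person would: the job done as asked, in the order asked, and still so for the second after the job is handed in, while the arm keeps its last pose, push and grip.
It also fails if it takes over 70 s, if anything falls off the work surface, if the arm or the gripper's body presses on something with over 40 N, if the wrist force passes 120 N, or if a joint passes its speed limit or range.

## Robot

A 6-joint arm with a two-finger parallel gripper is mounted at the origin on the work surface. World frame = base frame: x ahead of the robot, y to its left, z up, the work surface at z = 0. Lengths are in m, angles in rad, forces in N, time in s.
With the tool pointing down it reaches from about 0.35 to 0.975 m from the base axis. Payload 4.9 kg.
Tool frame: the origin (TCP) lies at the very end of the fingers, on their centre line; the grasp point (between the pads) lies 19 mm behind it (manip.grasp_offset is the distance from the TCP to the grasp point, in m); z points along the fingers, y is the line along which they close (so a half turn about z gives the same grasp; the last joint's range is limited). The gripper opens to 85 mm and grips with 20 to 120 N. Pads are 22 mm wide; open, the fingers measure 114 mm over their backs; the gripper's body (76 mm by 85 mm) begins 54 mm behind the grasp point. The pads swing forward as they close: fully open they stand 13 mm farther back than shut.
Start: joints at [-1.348, 0.053, 1.613, -0, 1.476, -0.119], TCP at [0.209, -0.589, 0.231] pointing down, gripper open.
Joint ranges: [-3.01, 3.01], [-1.01, 2.22], [0.06, 2.58], [-1.02, 4.17], [0.09, 2.62], [-3.14, 3.14]. Speed limits (rad/s): [2.57, 2.57, 3.14, 3.14, 3.14, 3.14].

## Interface

Orientations are given as a unit quaternion [w, x, y, z].
In Python, from plant import manip, eyes, job_done, models gives the robot as it stands.
- The arm moves only by the tool servo_tool, never from a script. Its argument "motion" is one flat list of numbers, 5 for each row, row after row: the opening, from -1 (shut) to 1 (fully open), then the shift along the tool's x, y, z normalised to -1 to 1, where 1 is 120 mm, then the turn about the tool's z normalised to -1 to 1, where 1 is 45 degrees. A call has 1 to 5 rows; each row is the pose to reach, as a shift and turn from the pose commanded when the call began, along the tool's axes at that moment; what a row does not reach only later rows make up. A row lasts 1/8 s, in which the tool goes at most 62.5 mm and 10.7 degrees, less where a joint would pass 70% of its speed; a pose out of reach is approached as far as the arm can. A call with a number of a shift or a turn outside -1 to 1 is refused whole. A call with a gripper value outside its range is refused whole. The fingers move at their own pace and stop on an object; the grip force is fixed at half the most. Time passes only in rows, so rows that repeat a pose let the fingers close. It gives the time, the measured TCP pose, the force, the opening and the grip force at its end, in the units of the state.
- manip.state(): the state, without advancing time (a new reading comes with each control period).
- eyes.grab_frame(name): name is "side" or "top"; returns (picture, depth): 480x640x3 uint8, red, green, blue; 480x640 float32, m along the optical axis (not along the pixel's ray), 0 where there is no reading.
- eyes.camera_params(name): a dict with "fov_y" (degrees; the focal length in pixels is half the picture's height over the tangent of half this angle, whatever the lens; pixels are square), "cx", "cy" (the principal point, pixels), "pose" (4x4, takes a point from camera to world coordinates). Camera axes: x right, y up, looking along -z (the intrinsics and any distortion apply to the point x, -y, -z); pixel columns grow to the right and rows downward; lengths in m; the calibration is good to about 2 mm. A picture is of the moment at which its call begins. camera_params takes no time and is no camera call.
- job_done(): hands the job in; it is judged then, once.
Trained networks look in the newest picture that a camera, given by its name, has taken for a name from the list of things; names that differ only in an ending like _2 or _b are one class to them, and where a whole thing is asked for, a point or a joint stands for the part that bears it (a point fixed in the world has none). Each returns a list of dicts, best first, with "p" (0 to 1); they miss things now and then, are a little off and sometimes report something else, mostly with a low value. They report only what shows in the picture. A call takes as long as a camera call. They do not tell look-alikes from the thing itself.
- models.regions_of(camera, label): "mask" (480x640 bool, what is visible of it) and "pixel" ([column, row] in pixels, amid what is visible of it).
The state is a dict: "time": time; "joint_pos": joint angles; "joint_vel": joint speeds; "joint_efforts": joint torques, N m; "tool_pos": TCP position; "tool_rot": TCP orientation; "contact_force": force on the tool from outside, world axes, zero at the start; "ft_torque": the same for the moment, N m; "gripper_width": opening from 0.0 (shut) to 1.0 (fully open); "grasp_force": force on a finger pad.
Only numpy, scipy, OpenCV 4.12 (cv2) and the standard library are available. Lean on these libraries where they do the work, as an engineer would, in place of code of your own. Each camera call takes 0.05 s, during which the arm holds its last target. There are 200 camera calls.

## Working session

There is one attempt and no reset: what is moved stays moved. The work goes in short steps, Python scripts to look and compute and a tool call to move; the robot and the scene stay as the last step left them, time stands still between calls to the robot, and variables do not carry over. Pictures are saved under pics/ and viewed, at most 10 in all, crops included, and the job is handed in when it is done.

Besides the shell and the picture viewer there is one more tool, called after "Emit:" by a JSON object that holds its "api" and its "payload". servo_tool: Moves the arm, as the interface text tells. Its arguments: {"type":"object","properties":{"motion":{"type":"array","items":{"type":"number","minimum":-1,"maximum":1}}},"required":["motion"]}

```bash
mkdir -p pics; cat > h.py <<'E'
import numpy as np, cv2
from plant import manip, eyes, job_done, models
def grab(c):
    return eyes.grab_frame(c)
def proj_params(c):
    p=eyes.camera_params(c); f=240/np.tan(np.radians(p['fov_y'])/2); return f,p['cx'],p['cy'],np.array(p['pose'])
def cloud(c,d):
    f,cx,cy,T=proj_params(c); v,u=np.mgrid[0:480,0:640]
    P=np.stack([(u-cx)/f*d,-(v-cy)/f*d,-d,np.ones_like(d)],-1)@T.T
    P=P[...,:3]; P[d<=0]=np.nan; return P
def pix(c,X):
    f,cx,cy,T=proj_params(c); q=np.linalg.inv(T)@np.append(X,1); return [cx+f*q[0]/-q[2],cy-f*q[1]/-q[2]]
def save(c,n,img): cv2.imwrite(f'pics/{n}.png',img[...,::-1])
E
python3 - <<'E'
from h import *
print(manip.state()); print(manip.grasp_offset)
for c in ('side','top'):
    print(c,eyes.camera_params(c))
    im,d=grab(c); save(c,c+'0',im); P=cloud(c,d); np.save(c+'P.npy',P); np.save(c+'im.npy',im)
    for n in ['tube','cradle','gauge','rest','reader','oil_mid','mug_mid','padlock_mid','spare_mid','driver_grip']:
        for r in models.regions_of(c,n)[:3]:
            m=r['mask']; Q=P[m]; Q=Q[~np.isnan(Q[:,0])]
            if len(Q): print(n,round(r['p'],2),np.round(r['pixel']),m.sum(),'med',np.median(Q,0).round(3),'5-95',np.percentile(Q,[3,97],axis=0).round(3).tolist())
E
```

```text
{'time': 0.0, 'joint_pos': array([-1.34797370e+00,  5.33479503e-02,  1.61426529e+00, -3.58385364e-05,
        1.47597582e+00, -1.19013426e-01]), 'joint_vel': array([ 7.82654400e-04, -4.82993718e-04, -2.98554481e-05,  4.53622170e-04,
        6.82075061e-04, -3.58081481e-04]), 'joint_efforts': array([ 3.10932810e-03, -3.93679476e+01, -3.70170593e+01,  2.98567033e-05,
        6.94394927e-03,  8.05436144e-06]), 'tool_pos': array([ 0.20935928, -0.58824969,  0.23008568]), 'tool_rot': array([-9.95931479e-04,  9.85428255e-01,  1.70088676e-01, -6.96010234e-05]), 'contact_force': array([-0.47369376, -0.17551746, -0.32887426]), 'ft_torque': array([-0.04363971,  0.00407658, -0.0218429 ]), 'grasp_force': 0.0, 'gripper_width': 0.9948103114109089}
0.0187
side {'fov_y': 45.49556835703188, 'cx': 317.0703640023265, 'cy': 246.72362141310344, 'pose': array([[-0.99624368,  0.06099673, -0.06146493,  0.38704225],
       [-0.08561055, -0.58710434,  0.80497164,  1.02009745],
       [ 0.01301431,  0.80720995,  0.59012094,  0.8838142 ],
       [ 0.        ,  0.        ,  0.        ,  1.        ]])}
tube 0.64 [
[... 3049 characters left out ...]
0.42, -0.321, 0.01], [0.493, -0.187, 0.06]]
reader 0.63 [366. 149.] 1232 med [ 0.692 -0.171  0.127] 5-95 [[0.663, -0.208, 0.009], [0.746, -0.142, 0.162]]
oil_mid 0.71 [433. 177.] 284 med [ 0.644 -0.347  0.074] 5-95 [[0.631, -0.368, 0.022], [0.663, -0.333, 0.112]]
padlock_mid 0.49 [154. 160.] 202 med [0.667 0.373 0.036] 5-95 [[0.651, 0.356, -0.003], [0.693, 0.408, 0.07]]
padlock_mid 0.25 [285. 171.] 229 med [0.649 0.026 0.086] 5-95 [[0.635, 0.01, 0.001], [0.668, 0.042, 0.095]]
spare_mid 0.63 [214. 222.] 1593 med [0.513 0.216 0.019] 5-95 [[0.474, 0.156, 0.012], [0.554, 0.275, 0.065]]
driver_grip 0.56 [467. 204.] 398 med [ 0.585 -0.462  0.022] 5-95 [[0.535, -0.475, 0.012], [0.69, -0.451, 0.03]]
```

View pics/top0.png

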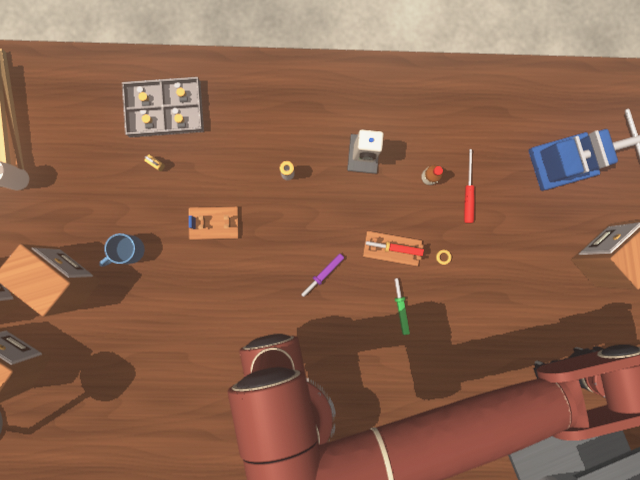

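View pics/side0.png

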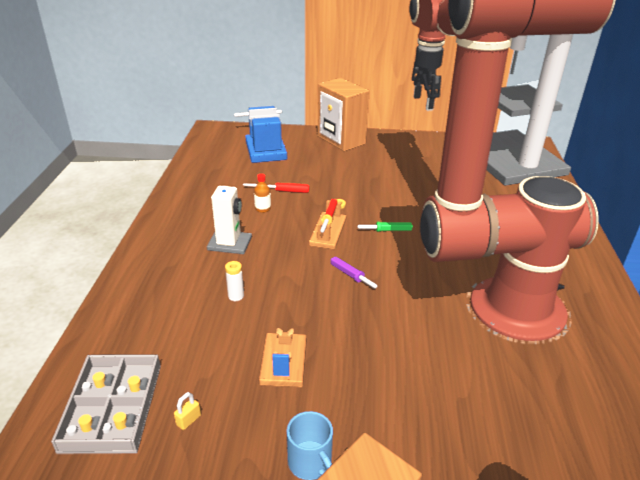

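The top view shows the tube at (288,170), the cradle at (214,223) with its blue stop on the left (+y), and the gauge in its rest at (393,249) with its tip left. The reader is at (366,150) with its lens facing down the image (-x). The green and purple look-alikes lie loose on the bench.

```bash
cat > m.py <<'E'
from h import *
def box(P,c,r,z0,z1):
    m=(np.hypot(P[...,0]-c[0],P[...,1]-c[1])<r)&(P[...,2]>z0)&(P[...,2]<z1); return m
def rect(Q):
    (c,s,a)=cv2.minAreaRect(Q[:,:2].astype(np.float32)); return np.round(c,4),np.round(s,4),round(a,2)
if __name__=='__main__':
    for c in ('top','side'):
        P=np.load(c+'P.npy'); im=np.load(c+'im.npy').astype(int); R,G,B=im[...,0],im[...,1],im[...,2]
        print(c)
        m=box(P,(.513,.217),.1,.012,.03); print('cr foot',rect(P[m]),np.median(P[m][:,2]))
        m=box(P,(.513,.217),.1,.006,.09); print('cr all',rect(P[m]))
        b=box(P,(.513,.217),.1,.02,.09)&(B>R+30); print('stop',P[b].mean(0).round(4),P[b].max(0).round(4),P[b].min(0).round(4),rect(P[b]))
        m=box(P,(.513,.217),.1,.035,.06)&~b; print('saddles',m.sum(),rect(P[m]) if m.sum()>5 else '')
        m=box(P,(.648,.025),.035,.08,.11); print('tube top',m.sum(),rect(P[m]),P[m].mean(0).round(4),P[m].max(0).round(3),P[m].min(0).round(3))
        m=box(P,(.455,-.26),.12,.05,.09); Q=P[m]; mu=Q.mean(0); u=np.linalg.svd(Q[:,:2]-mu[:2])[2][0]; print('gauge',mu.round(4),'dir',u.round(4),'ext',np.percentile((Q[:,:2]-mu[:2])@u,[0,1,99,100]).round(4))
        red=m&(R>120)&(G<70)&(B<70); Q=P[red]; print(' red',red.sum(),Q.mean(0).round(4),rect(Q))
        m=box(P,(.45,-.25),.12,.01,.022); print('rest foot',rect(P[m]))
        m=box(P,(.7,-.17),.1,.145,.18); print('reader top',m.sum(),rect(P[m]),P[m].mean(0).round(4))
        m=box(P,(.7,-.17),.1,.008,.02); print('reader foot',m.sum(),rect(P[m]))
        k=box(P,(.68,-.17),.1,.09,.15)&(im.sum(-1)<150); 
        if k.sum(): print('lens dark',k.sum(),P[k].mean(0).round(4),P[k].min(0).round(4),P[k].max(0).round(4))
E
python3 m.py
```

```text
top
cr foot (array([0.5148, 0.2173]), array([0.0854, 0.1297]), 1.76) 0.018118469276221294
cr all (array([0.5144, 0.2226]), array([0.1949, 0.1798]), 1.48)
stop [0.5106 0.2675 0.0735] [0.5243 0.2708 0.0793] [0.4964 0.2639 0.0687] (array([0.5103, 0.2674]), array([0.0279, 0.0067]), 0.56)
saddles 159 (array([0.5143, 0.2194]), array([0.0317, 0.0923]), 1.48)
tube top 133 (array([0.6516, 0.026 ]), array([0.0336, 0.033 ]), 1.5) [0.6518 0.0257 0.0896] [0.669 0.043 0.099] [0.635 0.01  0.082]
gauge [ 0.4567 -0.2615  0.0618] dir [0.146  0.9893] ext [-0.0694 -0.067   0.0776  0.0809]
 red 9 [ 0.4539 -0.2978  0.0612] (array([ 0.4543, -0.2866]), array([0.0883, 0.0161]), 78.19)
rest foot (array([ 0.4258, -0.2689]), array([0.1811, 0.1668]), 13.28)
reader top 514 (array([ 0.7131, -0.1778]), array([0.0609, 0.0519]), 86.55) [ 0.7108 -0.177   0.1579]
reader foot 445 (array([ 0.6896, -0.1676]), array([0.1648, 0.1606]), 88.7)
side
cr foot (array([0.5127, 0.2205]), array([0.0852, 0.1324]), 2.46) 0.018053433159957555
cr all (array([0.5006, 0.2204]), array([0.1092, 0.1331]), 2.79)
stop [0.5107 0.2725 0.0507] [0.5263 0.2759 0.0779] [0.4962 0.2648 0.0201] (array([0.5114, 0.271 ]), array([0.03  , 0.0106]), 6.02)
saddles 149 (array([0.5128, 0.2242]), array([0.0333, 0.0988]), 2.26)
tube top 164 (array([0.6499, 0.028 ]), array([0.0382, 0.0353]), 74.99) [0.6497 0.0304 0.0878] [0.667 0.048 0.093] [0.633 0.008 0.08 ]
gauge [ 0.4542 -0.2515  0.0601] dir [0.1566 0.9877] ext [-0.0819 -0.0754  0.0713  0.073 ]
 red 95 [ 0.449  -0.2834  0.0628] (array([ 0.4496, -0.2863]), array([0.0839, 0.017 ]), 81.47)
rest foot (array([ 0.4137, -0.2487]), array([0.1572, 0.1546]), 81.44)
reader top 345 (array([ 0.7093, -0.1742]), array([0.0643, 0.0505]), 85.76) [ 0.7077 -0.1674  0.1561]
reader foot 443 (array([ 0.7088, -0.1727]), array([0.0879, 0.1019]), 88.55)
lens dark 13 [ 0.6784 -0.159   0.1171] [ 0.6743 -0.1777  0.107 ] [ 0.6841 -0.1504  0.1377]
```

Emit:
{"api": "servo_tool", "payload": {"motion": [1,0.5,-0.35,0,-0.24,1,1,-0.7,0,-0.48,1,1,-0.7,0,-0.72,1,1,-0.7,0,-0.95,1,1,-0.7,0,-1]}}

```text
time: 1.72
tool_pos: [0.2948, -0.4691, 0.2315]
tool_rot: [0.0, 0.845, 0.536, -0.0]
contact_force: [-0.2, 0.6, -0.4]
gripper_width: 0.998
grasp_force: 0.0
```

Emit:
{"api": "servo_tool", "payload": {"motion": [1,0.5,0.2,0,-0.2,1,1,0.4,0,-0.4,1,1,0.4,0,-0.61]}}

```text
time: 2.1
tool_pos: [0.3916, -0.3791, 0.2315]
tool_rot: [0.0, 0.691, 0.723, 0.0]
contact_force: [-0.2, -0.6, 0.1]
gripper_width: 1.0
grasp_force: 0.0
```

Emit:
{"api": "servo_tool", "payload": {"motion": [1,0.4,0.3,0,0,1,0.8,0.6,0,0,1,1,0.8,0,0]}}

```text
time: 2.48
tool_pos: [0.482, -0.2562, 0.2315]
tool_rot: [0.0, 0.694, 0.72, 0.0]
contact_force: [-0.5, -1.6, 0.6]
gripper_width: 1.003
grasp_force: 0.0
```

Emit:
{"api": "servo_tool", "payload": {"motion": [1,0.4,0.3,0,0,1,0.8,0.6,0,0,1,1,0.8,0,0]}}

```text
time: 2.85
tool_pos: [0.5737, -0.1325, 0.2314]
tool_rot: [0.0, 0.694, 0.72, 0.0]
contact_force: [0.2, -0.2, -0.2]
gripper_width: 0.999
grasp_force: 0.0
```

```bash
cat > g.py <<'E'
import sys; from h import *
# usage: g.py x y z yawdeg -> tool-frame shift (units) and turn from the measured pose
s=manip.state(); p=s['tool_pos']; w,a,b,c=s['tool_rot']
R=np.array([[1-2*(b*b+c*c),2*(a*b-w*c),2*(a*c+w*b)],[2*(a*b+w*c),1-2*(a*a+c*c),2*(b*c-w*a)],[2*(a*c-w*b),2*(b*c+w*a),1-2*(a*a+b*b)]])
yaw=np.degrees(np.arctan2(R[1,0],R[0,0]))
print('t',round(s['time'],2),'p',p.round(4),'yaw',yaw.round(2),'tilt',np.degrees(np.arccos(-R[2,2])).round(2),'F',s['contact_force'].round(1),'w',round(s['gripper_width'],3),'gf',round(s['grasp_force'],1))
if len(sys.argv)>3:
    t=np.array([float(v) for v in sys.argv[1:4]]); print('shift',((R.T@(t-p))/.12).round(3),'turn',round(-(float(sys.argv[4])-yaw)/45,3))
E
python3 g.py 0.6505 0.027 0.12 92
```

```text
t 2.85 p [ 0.5737 -0.1325  0.2314] yaw 92.17 tilt 0.02 F [ 0.2 -0.2 -0.2] w 0.999 gf 0.0
shift [1.304 0.689 0.929] turn 0.004
```

Emit:
{"api": "servo_tool", "payload": {"motion": [1,0.5,0.25,0,0,1,1,0.5,0,0,1,1,0.5,0,0]}}

```text
time: 3.22
tool_pos: [0.6291, -0.0096, 0.2312]
tool_rot: [-0.0, 0.693, 0.721, 0.0]
contact_force: [0.0, -0.6, 0.4]
gripper_width: 1.002
grasp_force: 0.0
```

Emit:
{"api": "servo_tool", "payload": {"motion": [1,0.3,0.19,0,0,1,0.3,0.19,0.3,0,1,0.3,0.19,0.5,0,1,0.3,0.19,0.5,0]}}

```text
time: 3.72
tool_pos: [0.648, 0.0232, 0.1683]
tool_rot: [-0.002, 0.695, 0.719, -0.002]
contact_force: [-0.5, 0.3, -0.1]
gripper_width: 0.997
grasp_force: 0.0
```

```bash
python3 g.py 0.6505 0.027 0.036 92; python3 - <<'E'
from h import *
im,d=grab('top'); im2,d2=grab('side')
a=cv2.resize(im[100:250,220:380],None,fx=3,fy=3); u=pix('side',[.65,.027,.1]); print(u); x,y=map(int,u)
b=cv2.resize(im2[y-75:y+75,x-80:x+80],None,fx=3,fy=3); save('',"t1",np.vstack([a,b])[:,:][:600*2:1]) if 0 else save('','t1',np.hstack([cv2.resize(a,(400,375)),cv2.resize(b,(400,375))]))
E
```

```text
t 3.73 p [0.648  0.0232 0.1683] yaw 91.99 tilt 0.32 F [-0.5  0.3 -0.1] w 0.997 gf 0.0
shift [0.03  0.028 1.103] turn -0.0
[np.float64(233.25622038977454), np.float64(261.7761425277234)]
```

View pics/t1.png

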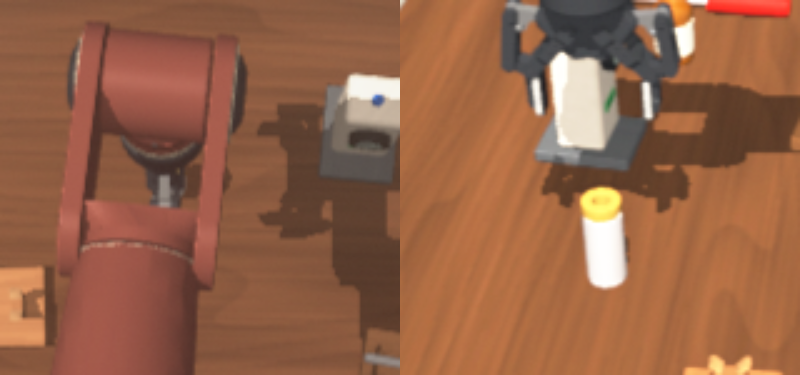

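Side crop: the open fingers (columns 540 and 650) straddle the tube (column 605). I'll lower, grip and lift.

Emit:
{"api": "servo_tool", "payload": {"motion": [1,0.03,0.03,0.3,0,1,0.03,0.03,0.6,0,1,0.03,0.03,0.9,0,1,0.03,0.03,1,0]}}

```text
time: 4.32
tool_pos: [0.6527, 0.0272, 0.0504]
tool_rot: [-0.001, 0.695, 0.719, -0.001]
contact_force: [0.3, 0.0, 0.8]
gripper_width: 0.998
grasp_force: 0.0
```

Emit:
{"api": "servo_tool", "payload": {"motion": [1,0,0,0.1,0,1,0,0,0.1,0,-1,0,0,0.1,0,-1,0,0,0.1,0,-1,0,0,0.1,0]}}

```text
time: 4.95
tool_pos: [0.6535, 0.0276, 0.0403]
tool_rot: [0.0, 0.694, 0.72, 0.0]
contact_force: [-1.0, 1.5, 4.0]
gripper_width: 0.401
grasp_force: 59.0
```

Emit:
{"api": "servo_tool", "payload": {"motion": [-1,0,0,0,0,-1,0,0,0,0,-1,0,0,0,0,-1,0,0,0,0]}}

```text
time: 5.45
tool_pos: [0.6536, 0.0276, 0.0403]
tool_rot: [0.0, 0.694, 0.72, 0.0]
contact_force: [-2.5, 0.7, 5.3]
gripper_width: 0.401
grasp_force: 59.6
```

```bash
python3 g.py 0.5135 0.219 0.15 92
```

```text
t 5.45 p [0.6536 0.0276 0.0403] yaw 92.04 tilt 0.02 F [-2.5  0.7  5.3] w 0.401 gf 59.6
shift [ 1.636 -1.109 -0.915] turn 0.001
```

Emit:
{"api": "servo_tool", "payload": {"motion": [-1,0,0,-0.4,0,-1,0,0,-0.75,0,-1,0.3,-0.2,-0.75,0,-1,0.6,-0.4,-0.75,0,-1,0.8,-0.55,-0.75,0]}}

```text
time: 6.08
tool_pos: [0.5821, 0.1224, 0.1279]
tool_rot: [-0.001, 0.694, 0.72, -0.001]
contact_force: [0.1, -0.9, -3.5]
gripper_width: 0.403
grasp_force: 60.5
```

Emit:
{"api": "servo_tool", "payload": {"motion": [-1,0.35,-0.25,0,0,-1,0.65,-0.45,0,0,-1,0.79,-0.55,0,0,-1,0.79,-0.55,0,0]}}

```text
time: 6.58
tool_pos: [0.5138, 0.2141, 0.1286]
tool_rot: [0.0, 0.694, 0.72, -0.0]
contact_force: [-0.2, -0.3, -2.5]
gripper_width: 0.4
grasp_force: 60.6
```

```bash
python3 g.py 0.5137 0.214 0.062 92; python3 - <<'E'
from h import *
im,d=grab('side'); u=pix('side',[.5135,.219,.09]); x,y=map(int,u); print(u)
b=cv2.resize(im[y-100:y+60,x-100:x+100],None,fx=4,fy=3.5); b=cv2.resize(im[y-100:y+60,x-100:x+100],(750,600)); save('','t2',b)
E
```

```text
t 6.58 p [0.5138 0.2141 0.1286] yaw 92.15 tilt 0.05 F [-0.2 -0.3 -2.5] w 0.4 gf 60.6
shift [-0.    -0.     0.555] turn 0.003
[np.float64(282.48835376457055), np.float64(329.8114972549308)]
```

View pics/t2.png

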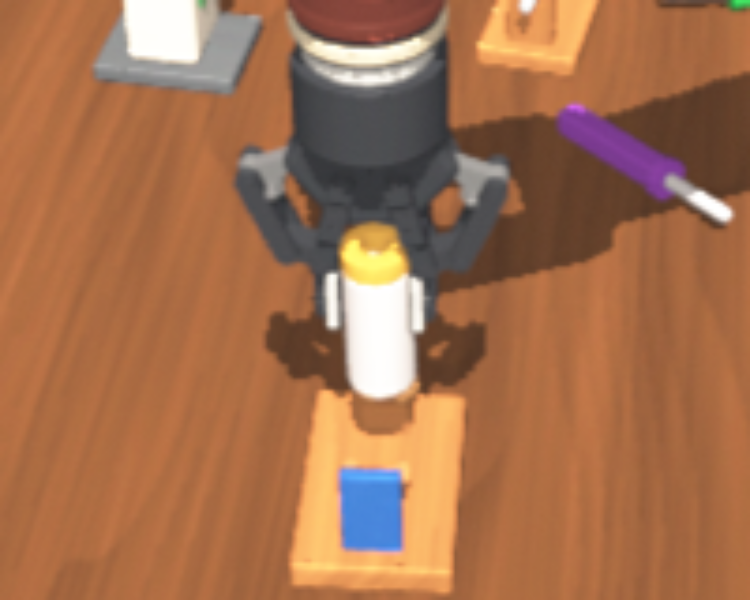

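The tube is held upright between the pads over the cradle, at about (378,320) in the crop, with the stop plate nearest the camera. I'll lower it between the saddles.

Emit:
{"api": "servo_tool", "payload": {"motion": [-1,0,0,0.25,0,-1,0,0,0.45,0,-1,0,0,0.55,0,-1,0,0,0.55,0]}}

```text
time: 7.12
tool_pos: [0.5145, 0.2127, 0.0624]
tool_rot: [-0.0, 0.695, 0.719, -0.001]
contact_force: [0.5, -0.2, -2.9]
gripper_width: 0.406
grasp_force: 60.6
```

Emit:
{"api": "servo_tool", "payload": {"motion": [-1,-0.03,0,0,0,-1,-0.06,0,0,0]}}

```text
time: 7.38
tool_pos: [0.5159, 0.2062, 0.0647]
tool_rot: [0.001, 0.694, 0.72, 0.001]
contact_force: [0.9, -0.1, -2.4]
gripper_width: 0.398
grasp_force: 60.6
```

Emit:
{"api": "servo_tool", "payload": {"motion": [-1,-0.05,0,-0.02,0,-1,-0.1,0,-0.03,0]}}

```text
time: 7.62
tool_pos: [0.5143, 0.1975, 0.0675]
tool_rot: [-0.004, 0.695, 0.719, 0.002]
contact_force: [-4.4, 12.0, -3.1]
gripper_width: 0.398
grasp_force: 59.9
```

Emit:
{"api": "servo_tool", "payload": {"motion": [-1,-0.05,0,0,0,-1,-0.1,0,0,0]}}

```text
time: 7.88
tool_pos: [0.5147, 0.1862, 0.0682]
tool_rot: [-0.004, 0.695, 0.719, 0.003]
contact_force: [-4.8, 12.6, -0.3]
gripper_width: 0.395
grasp_force: 60.8
```

```bash
python3 g.py; python3 - <<'E'
from h import *
im,d=grab('side'); u=pix('side',[.5135,.219,.09]); x,y=map(int,u)
b=cv2.resize(im[y-80:y+60,x-90:x+90],(720,560)); save('','t3',b)
E
```

```text
t 7.88 p [0.5147 0.1862 0.0682] yaw 91.97 tilt 0.55 F [-4.8 12.6 -0.3] w 0.395 gf 60.8
```

View pics/t3.png

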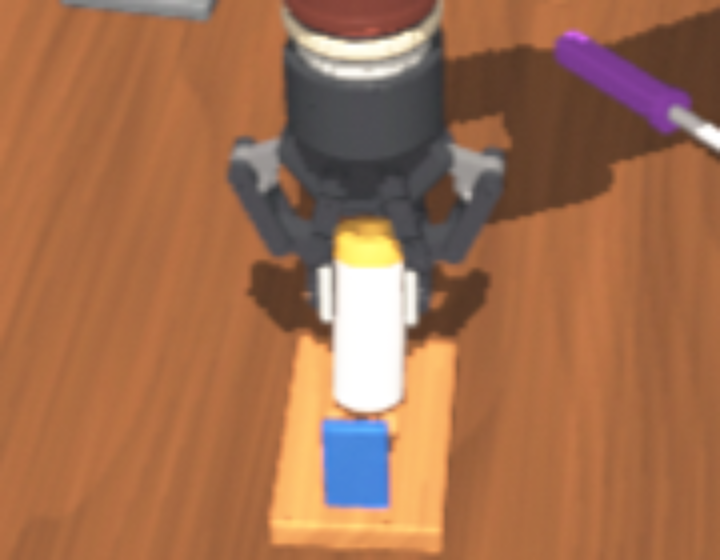

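The tube's closed end has swung towards the stop and it is pivoting in the pads under a steady 12 N. I'll continue the arc.

Emit:
{"api": "servo_tool", "payload": {"motion": [-1,-0.08,0,0.01,0,-1,-0.15,0,0.03,0,-1,-0.2,0,0.05,0,-1,-0.24,0,0.08,0]}}

```text
time: 8.43
tool_pos: [0.5165, 0.1569, 0.0592]
tool_rot: [-0.003, 0.695, 0.719, 0.003]
contact_force: [-4.5, 10.7, 4.6]
gripper_width: 0.393
grasp_force: 61.8
```

Emit:
{"api": "servo_tool", "payload": {"motion": [-1,-0.04,0,0.03,0,-1,-0.08,0,0.07,0,-1,-0.12,0,0.11,0,-1,-0.12,0,0.11,0]}}

```text
time: 8.93
tool_pos: [0.5173, 0.1419, 0.0459]
tool_rot: [-0.002, 0.695, 0.719, 0.002]
contact_force: [-4.4, 9.3, 3.1]
gripper_width: 0.395
grasp_force: 61.3
```

```bash
python3 g.py; cat > tube.py <<'E'
from h import *
s=manip.state(); g=s['tool_pos']+[0,0,.019]
for c in ('side','top'):
    im,d=grab(c); np.save(c+'im.npy',im); P=cloud(c,d); np.save(c+'P.npy',P)
    r=models.regions_of(c,'tube')
    for q in r[:2]: 
        Q=P[q['mask']]; Q=Q[~np.isnan(Q[:,0])]; mu=Q.mean(0); U=np.linalg.svd(Q-mu,full_matrices=False)[2][0]
        t=(Q-mu)@U; print(c,round(q['p'],2),len(Q),mu.round(4),'dir',U.round(3),'ext',np.percentile(t,[2,98]).round(3),'pct',np.percentile(Q,[3,97],axis=0).round(3).tolist())
x,y=map(int,pix('side',[.5135,.219,.09])); im=np.load('sideim.npy')
import sys; save('',sys.argv[1],cv2.resize(im[y-80:y+60,x-90:x+90],(720,560)))
E
python3 tube.py t4
```

```text
t 8.93 p [0.5173 0.1419 0.0459] yaw 92.02 tilt 0.37 F [-4.4  9.3  3.1] w 0.395 gf 61.3
side 0.83 791 [0.514  0.1778 0.0771] dir [-0.05   0.939 -0.34 ] ext [-0.049  0.038] pct [[0.498, 0.133, 0.021], [0.532, 0.214, 0.099]]
top 0.46 376 [ 0.4568 -0.2623  0.0607] dir [-0.15  -0.988  0.046] ext [-0.076  0.064] pct [[0.443, -0.324, 0.016], [0.471, -0.19, 0.07]]
```

View pics/t4.png

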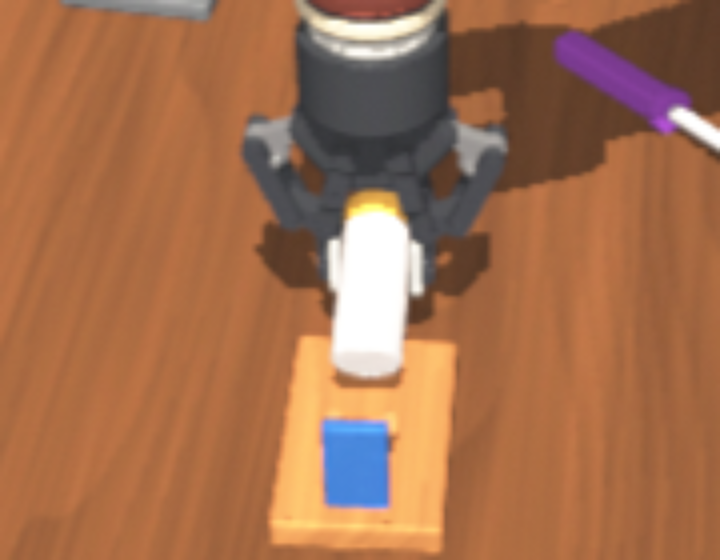

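```bash
cat > cyl.py <<'E'
from h import *
from scipy.optimize import least_squares
def cyl(c='side',fresh=False,c0=None):
    if fresh:
        im,d=grab(c); np.save(c+'im.npy',im); np.save(c+'P.npy',cloud(c,d))
    P=np.load(c+'P.npy'); Q=P[cv2.erode(models.regions_of(c,'tube')[0]['mask'].astype(np.uint8),np.ones((3,3)))>0]; Q=Q[~np.isnan(Q[:,0])]
    mu=np.median(Q,0)
    def f(v):
        a=np.array([v[2],1,v[3]]); a/=np.linalg.norm(a); o=np.array([v[0],mu[1],v[1]]); w=Q-o; return np.linalg.norm(w-np.outer(w@a,a),axis=1)-.018
    r=least_squares(f,[mu[0],mu[2]-.015,0,0],loss='soft_l1',f_scale=.002); v=r.x
    a=np.array([v[2],1,v[3]])/np.sqrt(1+v[2]**2+v[3]**2); o=np.array([v[0],mu[1],v[1]]); t=(Q-o)@a
    print(c,'axis pt',o.round(4),'dir',a.round(3),'pitch',np.degrees(np.arcsin(a[2])).round(1),'ends',np.percentile(t,[1,99]).round(4),'rms',np.sqrt(np.mean(r.fun**2)).round(4)); 
    for q in np.percentile(t,[1,99]): print((o+q*a).round(4))
if __name__=='__main__':
    import sys; cyl('side',len(sys.argv)>1)
E
python3 cyl.py
```

```text
side axis pt [0.5147 0.1838 0.0648] dir [-0.043  0.945 -0.324] pitch -18.9 ends [-0.0566  0.0292] rms 0.0034
[0.5171 0.1303 0.0831]
[0.5134 0.2114 0.0553]
```

Emit:
{"api": "servo_tool", "payload": {"motion": [-1,-0.03,0,0.05,0,-1,-0.06,0,0.1,0,-1,-0.08,0,0.15,0,-1,-0.08,0,0.15,0]}}

```text
time: 9.68
tool_pos: [0.5177, 0.1321, 0.028]
tool_rot: [-0.002, 0.694, 0.72, 0.002]
contact_force: [-5.5, 10.3, 4.9]
gripper_width: 0.395
grasp_force: 59.4
```

```bash
python3 g.py; python3 cyl.py 1
```

```text
t 9.68 p [0.5177 0.1321 0.028 ] yaw 92.03 tilt 0.32 F [-5.5 10.3  4.9] w 0.395 gf 59.4
side axis pt [0.5151 0.1789 0.0634] dir [-0.018  1.     0.022] pitch 1.3 ends [-0.0551  0.0277] rms 0.0043
[0.516  0.1238 0.0622]
[0.5146 0.2067 0.064 ]
```

Emit:
{"api": "servo_tool", "payload": {"motion": [-1,0,0,-0.05,0,-1,0.08,-0.02,-0.05,0,-1,0.15,-0.02,-0.05,0,-1,0.15,-0.02,-0.05,0]}}

```text
time: 10.28
tool_pos: [0.5143, 0.148, 0.0319]
tool_rot: [-0.0, 0.694, 0.72, -0.0]
contact_force: [-0.5, 0.8, -1.8]
gripper_width: 0.396
grasp_force: 60.5
```

```bash
python3 g.py; python3 cyl.py 1;  python3 - <<'E'
from h import *
im,d=grab('top'); u=pix('top',[.5135,.219,.06]); x,y=map(int,u)
a=im[y-50:y+50,x-60:x+70]; im2=np.load('sideim.npy'); x,y=map(int,pix('side',[.5135,.219,.06])); b=im2[y-60:y+40,x-65:x+65]
save('','t5',np.hstack([cv2.resize(a,(400,308),interpolation=2),cv2.resize(b,(400,308),interpolation=2)]))
E
```

```text
t 10.28 p [0.5143 0.148  0.0319] yaw 92.09 tilt 0.02 F [-0.5  0.8 -1.8] w 0.396 gf 60.5
side axis pt [0.5112 0.195  0.066 ] dir [-0.052  0.999 -0.006] pitch -0.3 ends [-0.0561  0.0276] rms 0.0043
[0.5141 0.139  0.0663]
[0.5097 0.2226 0.0658]
```

View pics/t5.png

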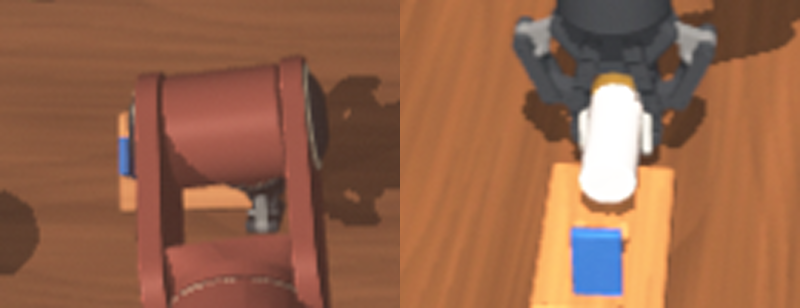

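Emit:
{"api": "servo_tool", "payload": {"motion": [-1,0.05,0.005,0,0,-1,0.05,0.005,0.02,0,-1,0.05,0.005,0.035,0]}}

```text
time: 10.8
tool_pos: [0.5166, 0.1539, 0.0292]
tool_rot: [0.001, 0.694, 0.72, 0.001]
contact_force: [1.6, 0.4, 5.0]
gripper_width: 0.395
grasp_force: 61.1
```

Emit:
{"api": "servo_tool", "payload": {"motion": [-0.1,0,0,0,0,-0.1,0,0,0,0,-0.1,0,0,0,0]}}

```text
time: 11.18
tool_pos: [0.5146, 0.1534, 0.0277]
tool_rot: [-0.0, 0.694, 0.72, -0.0]
contact_force: [0.7, -0.2, -0.1]
gripper_width: 0.449
grasp_force: 0.0
```

```bash
python3 g.py; python3 cyl.py 1
```

```text
t 11.18 p [0.5146 0.1534 0.0277] yaw 92.03 tilt 0.03 F [ 0.7 -0.2 -0.1] w 0.449 gf 0.0
side axis pt [0.5133 0.2006 0.0623] dir [-0.06   0.995 -0.079] pitch -4.5 ends [-0.0528  0.0289] rms 0.0041
[0.5164 0.148  0.0665]
[0.5116 0.2293 0.06  ]
```

Emit:
{"api": "servo_tool", "payload": {"motion": [-0.1,0,0,0,0,-0.1,0,0,0,0]}}

```text
time: 11.52
tool_pos: [0.5149, 0.1535, 0.0279]
tool_rot: [-0.0, 0.694, 0.72, -0.0]
contact_force: [-0.0, 0.4, -0.1]
gripper_width: 0.448
grasp_force: 0.0
```

```bash
python3 cyl.py 1
```

```text
side axis pt [0.5139 0.2022 0.0622] dir [-0.028  0.997 -0.078] pitch -4.5 ends [-0.0531  0.0281] rms 0.0042
[0.5154 0.1493 0.0664]
[0.5131 0.2302 0.06  ]
```

Emit:
{"api": "servo_tool", "payload": {"motion": [1,0,0,0,0,1,0,0,0,0,1,0,0,-0.3,0,1,0,0,-0.6,0,1,0.2,-0.01,-0.6,0]}}

```text
time: 12.25
tool_pos: [0.5158, 0.1774, 0.1041]
tool_rot: [0.002, 0.695, 0.719, 0.003]
contact_force: [0.2, 0.9, -0.2]
gripper_width: 1.0
grasp_force: 0.0
```

Emit:
{"api": "servo_tool", "payload": {"motion": [1,0.2,0,0,0,1,0.23,0,0.2,0,1,0.23,0,0.4,0,1,0.23,0,0.49,0,1,0.23,0,0.49,0]}}

```text
time: 12.88
tool_pos: [0.5113, 0.2048, 0.0404]
tool_rot: [-0.0, 0.694, 0.72, -0.001]
contact_force: [0.2, 0.3, 0.7]
gripper_width: 0.999
grasp_force: 0.0
```

```bash
python3 g.py .5137 .205 .04 92; python3 cyl.py 1
```

```text
t 12.88 p [0.5113 0.2048 0.0404] yaw 92.03 tilt 0.1 F [0.2 0.3 0.7] w 0.999 gf 0.0
shift [0.001 0.02  0.003] turn 0.001
side axis pt [0.5139 0.2164 0.0613] dir [-0.007  0.998 -0.068] pitch -3.9 ends [-0.036   0.0131] rms 0.0049
[0.5141 0.1805 0.0638]
[0.5138 0.2295 0.0605]
```

Emit:
{"api": "servo_tool", "payload": {"motion": [1,0,0.03,0,0,-1,0,0.03,0,0,-1,0,0.03,0,0,-1,0,0.03,0,0,-1,0,0.03,0,0]}}

```text
time: 13.6
tool_pos: [0.5149, 0.2053, 0.0412]
tool_rot: [-0.001, 0.695, 0.719, -0.001]
contact_force: [-3.9, 0.3, 3.4]
gripper_width: 0.395
grasp_force: 59.1
```

Emit:
{"api": "servo_tool", "payload": {"motion": [-1,0,0,0,0,-1,0,0,-0.06,0,-1,0,0,-0.08,0,-1,0,0,-0.08,0]}}

```text
time: 14.1
tool_pos: [0.5157, 0.2051, 0.0508]
tool_rot: [0.0, 0.694, 0.72, 0.0]
contact_force: [-0.2, -0.1, -2.0]
gripper_width: 0.396
grasp_force: 59.7
```

```bash
python3 g.py ; python3 cyl.py 1
```

```text
t 14.1 p [0.5157 0.2051 0.0508] yaw 92.03 tilt 0.04 F [-0.2 -0.1 -2. ] w 0.396 gf 59.7
side axis pt [0.5242 0.2196 0.0696] dir [ 0.519  0.84  -0.16 ] pitch -9.2 ends [-0.0363  0.0072] rms 0.0045
[0.5054 0.1891 0.0754]
[0.5279 0.2256 0.0684]
```

Emit:
{"api": "servo_tool", "payload": {"motion": [-1,0.12,0,0,0,-1,0.24,0,0,0,-1,0.24,0,0.03,0,-1,0.24,0,0.06,0,-1,0.24,0,0.06,0]}}

```text
time: 14.82
tool_pos: [0.514, 0.2349, 0.0456]
tool_rot: [-0.001, 0.694, 0.72, -0.0]
contact_force: [-11.1, 0.5, 13.6]
gripper_width: 0.395
grasp_force: 62.7
```

```bash
python3 g.py ; python3 cyl.py 1
```

```text
t 14.82 p [0.514  0.2349 0.0456] yaw 92.06 tilt 0.15 F [-11.1   0.5  13.6] w 0.395 gf 62.7
side axis pt [0.513  0.2441 0.0649] dir [ 0.042  0.99  -0.131] pitch -7.5 ends [-0.0327  0.0143] rms 0.0032
[0.5116 0.2117 0.0692]
[0.5136 0.2583 0.063 ]
```

Emit:
{"api": "servo_tool", "payload": {"motion": [-1,0,-0.02,0,0,-1,0,-0.02,0.015,0]}}

```text
time: 15.18
tool_pos: [0.5132, 0.2346, 0.0446]
tool_rot: [0.0, 0.694, 0.72, 0.001]
contact_force: [-10.8, -3.2, 20.3]
gripper_width: 0.396
grasp_force: 63.1
```

```bash
python3 g.py ; python3 cyl.py 1
```

```text
t 15.18 p [0.5132 0.2346 0.0446] yaw 92.05 tilt 0.12 F [-10.8  -3.2  20.3] w 0.396 gf 63.1
side axis pt [0.5113 0.2445 0.0635] dir [-0.043  0.989 -0.14 ] pitch -8.0 ends [-0.0314  0.0134] rms 0.0031
[0.5127 0.2135 0.0678]
[0.5108 0.2578 0.0616]
```

Emit:
{"api": "servo_tool", "payload": {"motion": [-0.1,0,0,0,0,-0.1,0,0,0,0,-0.1,0,0,0,0]}}

```text
time: 15.65
tool_pos: [0.512, 0.2337, 0.0412]
tool_rot: [-0.0, 0.694, 0.72, -0.0]
contact_force: [0.6, -0.6, 0.2]
gripper_width: 0.45
grasp_force: 0.0
```

```bash
python3 g.py ; python3 cyl.py 1
```

```text
t 15.65 p [0.512  0.2337 0.0412] yaw 92.03 tilt 0.02 F [ 0.6 -0.6  0.2] w 0.45 gf 0.0
side axis pt [0.512  0.2447 0.0634] dir [-0.015  0.996 -0.082] pitch -4.7 ends [-0.0307  0.0125] rms 0.0037
[0.5124 0.2141 0.0659]
[0.5118 0.2571 0.0624]
```

Emit:
{"api": "servo_tool", "payload": {"motion": [1,0,0,0,0,1,0,0,0,0,1,0,0,-0.4,0,1,0,0,-0.8,0,1,0,0,-1,0]}}

```text
time: 16.38
tool_pos: [0.5135, 0.2343, 0.1654]
tool_rot: [0.001, 0.694, 0.72, 0.002]
contact_force: [-0.2, -0.6, -0.1]
gripper_width: 1.003
grasp_force: 0.0
```

Emit:
{"api": "servo_tool", "payload": {"motion": [1,-0.5,-0.1,0,0,1,-1,-0.2,0,0,1,-1,-0.2,0,0]}}

```text
time: 16.75
tool_pos: [0.4919, 0.1102, 0.1617]
tool_rot: [0.0, 0.696, 0.718, -0.0]
contact_force: [-0.0, 0.4, -0.4]
gripper_width: 0.998
grasp_force: 0.0
```

Emit:
{"api": "servo_tool", "payload": {"motion": [1,-0.5,-0.1,0,0,1,-1,-0.2,0,0,1,-1,-0.2,0,0]}}

```text
time: 17.12
tool_pos: [0.4725, -0.0102, 0.1619]
tool_rot: [0.0, 0.696, 0.718, 0.0]
contact_force: [-0.8, 0.1, -0.9]
gripper_width: 1.002
grasp_force: 0.0
```

Emit:
{"api": "servo_tool", "payload": {"motion": [1,-0.5,-0.1,0,0,1,-1,-0.2,0,0,1,-1,-0.2,0,0]}}

```text
time: 17.5
tool_pos: [0.453, -0.1305, 0.162]
tool_rot: [0.0, 0.696, 0.718, 0.0]
contact_force: [0.3, 0.4, 0.2]
gripper_width: 1.006
grasp_force: 0.0
```

```bash
python3 g.py .451 -.286 .12 81.3; python3 cyl.py 1;  python3 - <<'E'
from h import *
from cyl import cyl
cyl('top',True)
im=np.load('topim.npy'); u=pix('top',[.5135,.219,.06]); x,y=map(int,u)
a=im[y-50:y+50,x-65:x+65]; im2=np.load('sideim.npy'); x,y=map(int,pix('side',[.5135,.219,.06])); b=im2[y-60:y+40,x-65:x+65]
save('','t6',np.hstack([cv2.resize(a,(400,308),interpolation=2),cv2.resize(b,(400,308),interpolation=2)]))
E
```

```text
t 17.5 p [ 0.453  -0.1305  0.162 ] yaw 91.78 tilt 0.03 F [0.3 0.4 0.2] w 1.006 gf 0.0
shift [-1.295 -0.057  0.35 ] turn 0.233
side axis pt [0.5126 0.2211 0.0637] dir [-0.046  0.999 -0.008] pitch -0.4 ends [-0.0505  0.0364] rms 0.0029
[0.5149 0.1706 0.0641]
[0.5109 0.2574 0.0634]
top axis pt [0.5156 0.2082 0.0647] dir [-0.044  0.999  0.008] pitch 0.5 ends [-0.0424  0.0424] rms 0.0024
[0.5175 0.1658 0.0644]
[0.5137 0.2506 0.065 ]
```

View pics/t6.png

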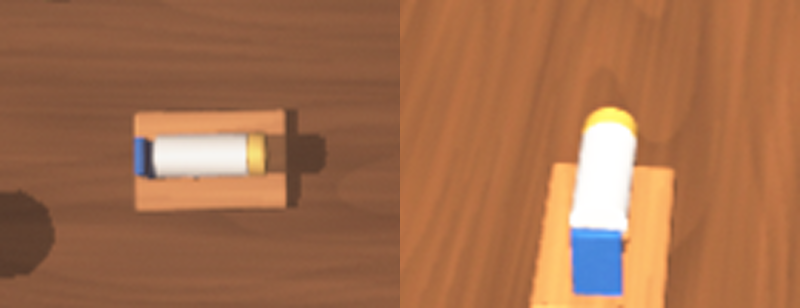

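The tube lies level in the cradle, closed end (150,155) beside the stop and brass mouth (257,155) at the open end. Next is the gauge.

Emit:
{"api": "servo_tool", "payload": {"motion": [1,-0.5,-0.02,0,0.12,1,-1,-0.04,0,0.233,1,-1,-0.04,0,0.233,1,-1,-0.04,0,0.233]}}

```text
time: 18.2
tool_pos: [0.4528, -0.2471, 0.1614]
tool_rot: [-0.001, 0.757, 0.654, 0.0]
contact_force: [-0.2, 0.3, -0.2]
gripper_width: 0.999
grasp_force: 0.0
```

```bash
python3 g.py .451 -.286 .035 81.3;  python3 m.py | grep -A1 -E "gauge|top|side"
```

```text
t 18.2 p [ 0.4528 -0.2471  0.1614] yaw 81.67 tilt 0.07 F [-0.2  0.3 -0.2] w 0.999 gf 0.0
shift [-0.324  0.032  1.053] turn 0.008
top
cr foot (array([0.5146, 0.2175]), array([0.0854, 0.1301]), 2.03) 0.018192108990554123
--
stop [0.5106 0.2676 0.0732] [0.5243 0.272  0.0793] [0.4963 0.2639 0.0643] (array([0.5104, 0.2678]), array([0.0281, 0.0078]), 2.88)
saddles 30 (array([0.5109, 0.2163]), array([0.1006, 0.0312]), 88.84)m.py:14: RuntimeWarning: Mean of empty slice.
  m=box(P,(.648,.025),.035,.08,.11); print('tube top',m.sum(),rect(P[m]),P[m].mean(0).round(4),P[m].max(0).round(3),P[m].min(0).round(3))
  ret = um.true_divide(
Traceback (most recent call last):
  File "m.py", line 14, in <module>
    m=box(P,(.648,.025),.035,.08,.11); print('tube top',m.sum(),rect(P[m]),P[m].mean(0).round(4),P[m].max(0).round(3),P[m].min(0).round(3))
                                                                                                 ~~~~~~~~^^^
ValueError: zero-size array to reduction operation maximum which has no identity
```

Emit:
{"api": "servo_tool", "payload": {"motion": [1,-0.32,0.03,0,0,1,-0.32,0.03,0.4,0,1,-0.32,0.03,0.8,0,1,-0.32,0.03,1,0,1,-0.32,0.03,1,0]}}

```text
time: 18.82
tool_pos: [0.4492, -0.2837, 0.0392]
tool_rot: [-0.003, 0.756, 0.654, -0.0]
contact_force: [-0.5, 0.6, -0.5]
gripper_width: 1.0
grasp_force: 0.0
```

Emit:
{"api": "servo_tool", "payload": {"motion": [-1,0,0,0.03,0,-1,0,0,0.03,0,-1,0,0,0.03,0,-1,0,0,0.03,0,-1,0,0,0.03,0]}}

```text
time: 19.45
tool_pos: [0.4509, -0.2876, 0.0392]
tool_rot: [0.001, 0.757, 0.653, 0.0]
contact_force: [-0.3, 1.1, 5.7]
gripper_width: 0.2
grasp_force: 59.0
```

```bash
python3 g.py
```

```text
t 19.45 p [ 0.4509 -0.2876  0.0392] yaw 81.53 tilt 0.09 F [-0.3  1.1  5.7] w 0.2 gf 59.0
```

Emit:
{"api": "servo_tool", "payload": {"motion": [-1,0,0,-0.3,0,-1,0,0,-0.6,0,-1,0,0,-0.9,0,-1,0,0,-0.9,0]}}

```text
time: 19.95
tool_pos: [0.4518, -0.2885, 0.1493]
tool_rot: [0.003, 0.757, 0.653, 0.0]
contact_force: [0.6, -0.3, -1.3]
gripper_width: 0.199
grasp_force: 61.3
```

Emit:
{"api": "servo_tool", "payload": {"motion": [-1,0.4,0.1,0,-0.12,-1,0.8,0.2,0,-0.24,-1,1,0.2,0,-0.24,-1,1,0.2,0,-0.24]}}

```text
time: 20.45
tool_pos: [0.4907, -0.1701, 0.1437]
tool_rot: [-0.002, 0.692, 0.722, -0.001]
contact_force: [-0.1, -0.9, -0.6]
gripper_width: 0.195
grasp_force: 61.2
```

Emit:
{"api": "servo_tool", "payload": {"motion": [-1,0.4,0.1,0,0,-1,0.8,0.3,0,0,-1,1,0.4,0,0,-1,1,0.4,0,0]}}

```text
time: 20.95
tool_pos: [0.5345, -0.0496, 0.1448]
tool_rot: [-0.001, 0.692, 0.722, -0.001]
contact_force: [0.2, -0.6, -1.1]
gripper_width: 0.199
grasp_force: 61.3
```

```bash
cat > gau.py <<'E'
from h import *
s=manip.state(); tcp=s['tool_pos']; w,a,b,c=s['tool_rot']; yaw=2*np.arctan2(b,a); ux=np.array([np.cos(yaw),np.sin(yaw),0]); uy=np.array([np.sin(yaw),-np.cos(yaw),0])
for cam in ('side','top'):
    im,d=grab(cam); np.save(cam+'im.npy',im); P=cloud(cam,d); np.save(cam+'P.npy',P); v=P-tcp
    A=v@ux; L=v@uy; H=v[...,2]
    m=(abs(A-.03)<.12)&(abs(L)<.03)&(abs(H-.016)<.03)
    for n,k in (('rod+collar',m&(A>.02)),('rod',m&(A>.062)),('tail',m&(A<-.015))):
        if k.sum()<3: print(cam,n,k.sum()); continue
        q=np.stack([A[k],L[k],H[k]],1)*1000; lm=q[:,1]; print(cam,n,k.sum(),'A',np.percentile(q[:,0],[0,2,98,100]).round(1),'L med',np.median(lm).round(1),'slope L/A',np.polyfit(q[:,0],lm,1)[0].round(3),'H pct',np.percentile(q[:,2],[5,50,95]).round(1),'slope H',np.polyfit(q[:,0],q[:,2],1)[0].round(3))
    x,y=map(int,pix(cam,tcp+.03*ux)); crop=im[max(y-50,0):y+50,max(x-65,0):x+65]; np.save('crop_'+cam+'.npy',crop)
import sys
if len(sys.argv)>1: save('',sys.argv[1],np.hstack([cv2.resize(np.load(f'crop_{c}.npy'),(400,308),interpolation=2) for c in ('side','top')]))
E
python3 g.py; python3 gau.py t7
```

```text
t 20.95 p [ 0.5345 -0.0496  0.1448] yaw 92.46 tilt 0.11 F [ 0.2 -0.6 -1.1] w 0.199 gf 61.3
side rod+collar 218 A [ 20.4  22.2 107.3 110.4] L med -1.4 slope L/A 0.014 H pct [10.2 20.7 27.9] slope H -0.062
side rod 66 A [ 62.4  63.5 109.5 110.4] L med -1.2 slope L/A 0.009 H pct [14.9 19.4 21.7] slope H -0.039
side tail 36 A [-40.6 -38.7 -17.2 -17. ] L med 0.7 slope L/A 0.043 H pct [22.4 24.3 26.2] slope H -0.013
top rod+collar 84 A [ 31.7  33.3 105.3 105.5] L med -1.3 slope L/A 0.139 H pct [15.  21.  28.5] slope H -0.058
top rod 52 A [ 74.4  76.7 105.4 105.5] L med 1.1 slope L/A -0.007 H pct [15.2 19.9 23.8] slope H -0.011
top tail 0
```

View pics/t7.png

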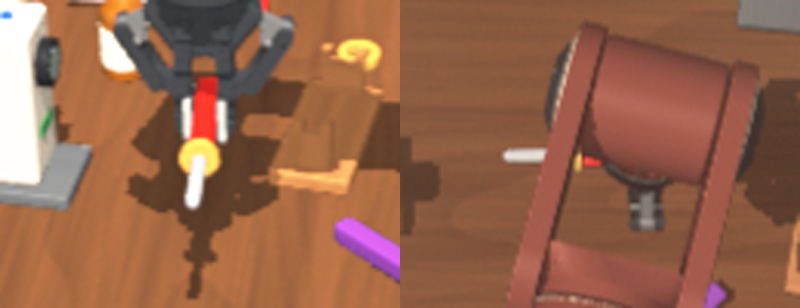

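The last crop shows the gauge held level, tip pointing at the cradle. Its measured axis is 15.6 mm above the TCP and its lateral offset is about zero.

```bash
python3 g.py .5223 .03 .0494 92.5
```

```text
t 21.05 p [ 0.5341 -0.051   0.145 ] yaw 92.32 tilt 0.11 F [ 0.7 -0.4 -1.4] w 0.195 gf 61.3
shift [ 0.678 -0.069  0.797] turn -0.004
```

Emit:
{"api": "servo_tool", "payload": {"motion": [-1,0.35,-0.07,0,0,-1,0.68,-0.07,0,0,-1,0.68,-0.07,0.4,0,-1,0.68,-0.07,0.7,0,-1,0.68,-0.07,0.8,0]}}

```text
time: 21.68
tool_pos: [0.5206, 0.03, 0.0471]
tool_rot: [-0.002, 0.693, 0.721, -0.002]
contact_force: [-0.9, 0.3, -0.8]
gripper_width: 0.206
grasp_force: 61.3
```

Emit:
{"api": "servo_tool", "payload": {"motion": [-1,0,0,0,0,-1,0,0,0,0]}}

```text
time: 21.92
tool_pos: [0.5245, 0.0305, 0.052]
tool_rot: [0.001, 0.693, 0.721, 0.001]
contact_force: [0.6, 0.1, -0.6]
gripper_width: 0.192
grasp_force: 61.3
```

```bash
python3 g.py .5223 .03 .0494 92.5; python3 gau.py; python3 - <<'E'
from cyl import *
cyl('side'); cyl('top')
E
```

```text
t 21.93 p [0.5245 0.0305 0.052 ] yaw 92.3 tilt 0.19 F [ 0.6  0.1 -0.6] w 0.192 gf 61.3
shift [-0.003 -0.018  0.022] turn -0.004
side rod+collar 310 A [ 20.5  22.8 148.5 149.8] L med -2.0 slope L/A -0.032 H pct [13.6 22.5 30. ] slope H 0.024
side rod 152 A [ 62.1  65.  149.  149.8] L med -2.1 slope L/A -0.063 H pct [15.7 21.1 29.9] slope H 0.11
side tail 44 A [-41.4 -39.  -15.5 -15.3] L med -0.4 slope L/A -0.113 H pct [22.2 25.  27. ] slope H 0.051
top rod+collar 122 A [ 90.2  92.1 149.  149.8] L med -1.0 slope L/A -0.106 H pct [ 8.9 24.3 31.2] slope H 0.11
top rod 122 A [ 90.2  92.1 149.  149.8] L med -1.0 slope L/A -0.106 H pct [ 8.9 24.3 31.2] slope H 0.11
top tail 0
side axis pt [0.5128 0.2231 0.0639] dir [-0.04   0.999 -0.009] pitch -0.5 ends [-0.0511  0.0346] rms 0.003
[0.5148 0.172  0.0643]
[0.5114 0.2577 0.0635]
top axis pt [0.515  0.2081 0.0642] dir [-0.051  0.999  0.019] pitch 1.1 ends [-0.0419  0.0424] rms 0.0024
[0.5172 0.1663 0.0634]
[0.5129 0.2505 0.065 ]
```

Emit:
{"api": "servo_tool", "payload": {"motion": [-1,0,0,0,0,-1,0,0,0,0,-1,0,0,0,0]}}

```text
time: 22.5
tool_pos: [0.5229, 0.0312, 0.0501]
tool_rot: [-0.0, 0.692, 0.721, -0.0]
contact_force: [-0.4, -0.1, -1.4]
gripper_width: 0.195
grasp_force: 61.3
```

```bash
python3 g.py .5223 .03 .0494 92.5; python3 - <<'E'
from h import *
s=manip.state(); t=s['tool_pos']
for c in ('side','top'):
    im,d=grab(c); P=cloud(c,d)
    # rod: slice between collar and tip ; tube: slice of tube
    for n,y0,y1 in (('rod',t[1]+.068,t[1]+.1),('tube',.178,.245)):
        m=(P[...,1]>y0)&(P[...,1]<y1)&(abs(P[...,0]-.518)<.03)&(P[...,2]>.053)
        Q=P[m]; k=np.polyfit(Q[:,1],Q[:,0],1); print(c,n,m.sum(),'x med',np.median(Q[:,0]).round(4),'y',Q[:,1].mean().round(3),'x@.166',np.polyval(k,.166).round(4),'ztop',np.percentile(Q[:,2],[50,90,97]).round(4))
E
```

```text
t 22.5 p [0.5229 0.0312 0.0501] yaw 92.35 tilt 0.01 F [-0.4 -0.1 -1.4] w 0.195 gf 61.3
shift [-0.01  -0.005  0.006] turn -0.003
side rod 128 x med 0.5176 y 0.106 x@.166 0.5168 ztop [0.3225 0.3426 0.3473]
side tube 421 x med 0.5112 y 0.212 x@.166 0.5133 ztop [0.0795 0.083  0.0839]
top rod 11 x med 0.5201 y 0.126 x@.166 0.5047 ztop [0.0693 0.0714 0.0741]
top tube 375 x med 0.5128 y 0.211 x@.166 0.5146 ztop [0.0793 0.0843 0.0864]
```

Emit:
{"api": "servo_tool", "payload": {"motion": [-1,0.1,-0.01,0,0,-1,0.2,-0.01,0,0,-1,0.25,-0.01,0,0,-1,0.3,-0.01,0,0]}}

```text
time: 23.1
tool_pos: [0.5202, 0.0678, 0.0501]
tool_rot: [0.0, 0.692, 0.722, 0.0]
contact_force: [-0.5, 1.0, -1.1]
gripper_width: 0.203
grasp_force: 61.3
```

```bash
python3 g.py; python3 cyl.py 1
```

```text
t 23.1 p [0.5202 0.0678 0.0501] yaw 92.38 tilt 0.0 F [-0.5  1.  -1.1] w 0.203 gf 61.3
side axis pt [0.5122 0.2243 0.0639] dir [-0.05   0.999 -0.005] pitch -0.3 ends [-0.0519  0.0332] rms 0.0032
[0.5149 0.1725 0.0642]
[0.5106 0.2575 0.0637]
```

Emit:
{"api": "servo_tool", "payload": {"motion": [-1,0.1,0,0,0,-1,0.2,0,0,0,-1,0.28,0,0,0,-1,0.28,0,0,0]}}

```text
time: 23.7
tool_pos: [0.5188, 0.1014, 0.0501]
tool_rot: [-0.0, 0.692, 0.722, -0.0]
contact_force: [-0.2, -0.7, -1.0]
gripper_width: 0.195
grasp_force: 61.3
```

Emit:
{"api": "servo_tool", "payload": {"motion": [-1,0.03,0,0,0,-1,0.06,0,0,0,-1,0.09,0,0,0]}}

```text
time: 24.08
tool_pos: [0.5185, 0.111, 0.0501]
tool_rot: [0.0, 0.692, 0.721, -0.0]
contact_force: [0.5, -2.7, -0.9]
gripper_width: 0.2
grasp_force: 61.3
```

```bash
python3 g.py; python3 cyl.py 1
```

```text
t 24.07 p [0.5185 0.111  0.0501] yaw 92.35 tilt 0.08 F [ 0.5 -2.7 -0.9] w 0.2 gf 61.3
side axis pt [0.5127 0.2247 0.0638] dir [-0.034  0.999 -0.006] pitch -0.4 ends [-0.0541  0.0342] rms 0.003
[0.5146 0.1707 0.0642]
[0.5116 0.2589 0.0636]
```

Emit:
{"api": "servo_tool", "payload": {"motion": [-1,0.03,0,0,0,-1,0.05,0,0,0,-1,0.08,0,0,0,-1,0.08,0,0,0]}}

```text
time: 24.68
tool_pos: [0.5184, 0.1187, 0.0504]
tool_rot: [0.002, 0.692, 0.722, -0.002]
contact_force: [0.1, -11.9, 0.1]
gripper_width: 0.199
grasp_force: 61.7
```

```bash
python3 g.py; python3 cyl.py 1; python3 -c "
from cyl import *
cyl('top',True)"
```

```text
t 24.68 p [0.5184 0.1187 0.0504] yaw 92.41 tilt 0.32 F [  0.1 -11.9   0.1] w 0.199 gf 61.7
side axis pt [0.5126 0.2281 0.0642] dir [-0.044  0.999  0.005] pitch 0.3 ends [-0.0478  0.0374] rms 0.0016
[0.5147 0.1804 0.064 ]
[0.511  0.2655 0.0644]
top axis pt [0.5134 0.2443 0.0648] dir [ 0.019  1.    -0.009] pitch -0.5 ends [-0.0142  0.0148] rms 0.0028
[0.5132 0.2301 0.0649]
[0.5137 0.2592 0.0646]
```

The collar is firmly stopped at 12 N, with the tube against the stop. I'll draw it straight out.

Emit:
{"api": "servo_tool", "payload": {"motion": [-1,-0.08,0,0,0,-1,-0.2,0,0,0,-1,-0.35,0,0,0,-1,-0.5,0,0,0,-1,-0.65,0,0,0]}}

```text
time: 25.5
tool_pos: [0.5213, 0.0417, 0.0501]
tool_rot: [-0.0, 0.693, 0.721, 0.0]
contact_force: [-0.5, -0.4, -0.5]
gripper_width: 0.191
grasp_force: 61.3
```

Emit:
{"api": "servo_tool", "payload": {"motion": [-1,-0.2,0,0,0,-1,-0.3,0,0,0,-1,-0.3,0,-0.4,0,-1,-0.3,0,-0.7,0,-1,-0.3,0,-0.7,0]}}

```text
time: 26.12
tool_pos: [0.5254, 0.0066, 0.138]
tool_rot: [0.003, 0.693, 0.721, 0.002]
contact_force: [-0.6, -0.4, -1.9]
gripper_width: 0.195
grasp_force: 61.3
```

```bash
python3 g.py; python3 cyl.py 1; python3 -c "
from cyl import *
from m import *
cyl('top',True)
for c in ('top','side'):
    P=np.load(c+'P.npy'); im=np.load(c+'im.npy').astype(int)
    m=box(P,(.7,-.17),.1,.14,.18); print(c,'reader top',m.sum(),rect(P[m]))
    m=box(P,(.7,-.17),.08,.005,.022); print('foot',m.sum(),rect(P[m]))
    m=box(P,(.7,-.17),.07,.03,.145); Q=P[m]; print('face', m.sum(), np.percentile(Q,[2,10,50,90,98],axis=0).round(4).tolist())
    k=box(P,(.68,-.17),.1,.09,.15)&(im.sum(-1)<200); print('lens',k.sum(),P[k].mean(0).round(4),np.percentile(P[k],[5,95],axis=0).round(4).tolist())
"
```

```text
t 26.12 p [0.5254 0.0066 0.138 ] yaw 92.34 tilt 0.44 F [-0.6 -0.4 -1.9] w 0.195 gf 61.3
side axis pt [0.5127 0.2273 0.0643] dir [-0.043  0.999  0.007] pitch 0.4 ends [-0.0445  0.0388] rms 0.0016
[0.5146 0.1829 0.064 ]
[0.511  0.2661 0.0646]
top axis pt [0.5149 0.2166 0.0643] dir [-0.06   0.998  0.007] pitch 0.4 ends [-0.0422  0.0424] rms 0.0027
[0.5174 0.1745 0.0641]
[0.5124 0.259  0.0646]
top reader top 551 (array([ 0.7066, -0.1774]), array([0.0601, 0.0628]), 86.53)
foot 546 (array([ 0.6954, -0.1641]), array([0.1521, 0.1423]), 48.85)
face 284 [[0.6747, -0.2018, 0.0328], [0.6761, -0.1922, 0.0432], [0.6876, -0.1634, 0.1225], [0.715, -0.1476, 0.1413], [0.73, -0.1469, 0.1445]]
lens 38 [ 0.6783 -0.1761  0.1325] [[0.6749, -0.1926, 0.1204], [0.6833, -0.1559, 0.1422]]
side reader top 403 (array([ 0.7038, -0.1724]), array([0.0663, 0.061 ]), 84.44)
foot 500 (array([ 0.7076, -0.1684]), array([0.1076, 0.0872]), 2.9)
face 1008 [[0.6731, -0.192, 0.0325], [0.6823, -0.1733, 0.0422], [0.7012, -0.1492, 0.0932], [0.7285, -0.1449, 0.1367], [0.7343, -0.1428, 0.143]]
lens 41 [ 0.6789 -0.1603  0.1238] [[0.6741, -0.1752, 0.1082], [0.6845, -0.1523, 0.1415]]
```

Emit:
{"api": "servo_tool", "payload": {"motion": [-1,0,0,0,0.2,-1,0,0,0,0.4,-1,0,0,0,0.6,-1,0,0,0,0.8,-1,0,0,0,1]}}

```text
time: 26.95
tool_pos: [0.5214, 0.0073, 0.1318]
tool_rot: [-0.001, 0.917, 0.399, -0.002]
contact_force: [0.0, 0.4, -0.8]
gripper_width: 0.201
grasp_force: 61.2
```

Emit:
{"api": "servo_tool", "payload": {"motion": [-1,0,0,0,0.2,-1,0,0,0,0.4,-1,0,0,0,0.6,-1,0,0,0,0.8,-1,0,0,0,1]}}

```text
time: 27.58
tool_pos: [0.5214, 0.0074, 0.1318]
tool_rot: [-0.0, 1.0, 0.018, -0.002]
contact_force: [-0.2, -0.6, -0.8]
gripper_width: 0.198
grasp_force: 61.2
```

```bash
python3 g.py .515 -.165 .1044 -3.5; python3 - <<'E'
from h import *
from m import *
for c in ('top','side'):
    im,d=grab(c); P=cloud(c,d); np.save(c+'P.npy',P); np.save(c+'im.npy',im)
    m=box(P,(.71,-.175),.055,.15,.18); print(c,m.sum(),rect(P[m]))
    # left/right edges of housing top: extreme y per x-bin; front edge: min x per y-bin
    Q=P[m]; 
    for nm,i,j in (('front',1,0),('sideL',0,1)):
        b=np.linspace(np.percentile(Q[:,i],8),np.percentile(Q[:,i],92),12); 
        for f,lab in ((np.min,'min'),(np.max,'max')):
            xs=[];ys=[]
            for a0,a1 in zip(b[:-1],b[1:]):
                k=(Q[:,i]>=a0)&(Q[:,i]<a1)
                if k.sum()>2: xs.append((a0+a1)/2); ys.append(f(Q[k][:,j]))
            k=np.polyfit(xs,ys,1); print(nm,lab,'deg',np.degrees(np.arctan(k[0])).round(2),'at mid',np.polyval(k,np.mean(xs)).round(4))
    m=box(P,(.67,-.17),.06,.008,.02)&(P[...,0]<.68); Q=P[m]; b=np.linspace(-.21,-.13,12); xs=[];ys=[]
    for a0,a1 in zip(b[:-1],b[1:]):
        k=(Q[:,1]>=a0)&(Q[:,1]<a1)
        if k.sum()>1: xs.append((a0+a1)/2); ys.append(Q[k][:,0].min())
    k=np.polyfit(xs,ys,1); print('foot front deg',np.degrees(np.arctan(k[0])).round(2),'x@-.173',np.polyval(k,-.173).round(4), 'n',len(xs))
E
```

```text
t 27.57 p [0.5214 0.0074 0.1318] yaw 2.06 tilt 0.23 F [-0.2 -0.6 -0.8] w 0.198 gf 61.2
shift [-0.104  1.434  0.227] turn 0.124
top 501 (array([ 0.7121, -0.1776]), array([0.06  , 0.0508]), 86.79)
front min deg 5.45 at mid 0.6879
front max deg 3.8 at mid 0.7359
sideL min deg -3.2 at mid -0.2067
sideL max deg -3.91 at mid -0.1484
foot front deg 11.27 x@-.173 0.6571 n 11
side 292 (array([ 0.7086, -0.1744]), array([0.0632, 0.051 ]), 87.91)
front min deg 6.02 at mid 0.6861
front max deg 4.91 at mid 0.7314
sideL min deg -6.82 at mid -0.2024
sideL max deg -0.9 at mid -0.1451
foot front deg 5.91 x@-.173 0.6597 n 11
```

Emit:
{"api": "servo_tool", "payload": {"motion": [-1,-0.1,0.4,0,0.125,-1,-0.1,0.8,0.1,0.125,-1,-0.1,1,0.2,0.125,-1,-0.1,1,0.23,0.125]}}

```text
time: 28.18
tool_pos: [0.5144, -0.1141, 0.1045]
tool_rot: [-0.001, 1.0, -0.029, -0.002]
contact_force: [1.2, 0.4, -1.2]
gripper_width: 0.199
grasp_force: 61.3
```

```bash
python3 g.py .515 -.1638 .1044 -3.7
```

```text
t 28.18 p [ 0.5144 -0.1141  0.1045] yaw -3.3 tilt 0.2 F [ 1.2  0.4 -1.2] w 0.199 gf 61.3
shift [0.029 0.413 0.   ] turn 0.009
```

Emit:
{"api": "servo_tool", "payload": {"motion": [-1,0.02,0.25,0,0.01,-1,0.02,0.41,0,0.01,-1,0.02,0.41,0,0.01,-1,0.02,0.41,0,0.01]}}

```text
time: 28.68
tool_pos: [0.5152, -0.1618, 0.1064]
tool_rot: [-0.0, 0.999, -0.032, -0.0]
contact_force: [0.4, 0.2, -0.4]
gripper_width: 0.2
grasp_force: 61.4
```

```bash
cat > tip.py <<'E'
from h import *
s=manip.state(); t=s['tool_pos']; w,a,b,c=s['tool_rot']; yaw=2*np.arctan2(b,a); u=np.array([np.cos(yaw),np.sin(yaw),0]); n=np.array([np.sin(yaw),-np.cos(yaw),0])
lens=np.array([.6735,-.1737,.12])
print('lens rel tcp A,L,H',((lens-t)@u).round(4),((lens-t)@n).round(4),(lens-t)[2].round(4))
for cam in ('side','top'):
    im,d=grab(cam); np.save(cam+'im.npy',im); P=cloud(cam,d); np.save(cam+'P.npy',P); v=P-t; A=v@u;L=v@n;H=v[...,2]
    m=(abs(L)<.014)&(H>-.002)&(H<.035)&(A>.066)&(A<.15)
    q=np.stack([A[m],L[m],H[m]],1)*1000; q=q[q[:,0].argsort()]
    h=np.histogram(q[:,0],np.arange(66,151,4)); print(cam,'A hist',h[0])
    r=q[(q[:,0]<(q[:,0][np.argmax(np.diff(q[:,0]))] if len(q)>3 else 0)+.01)]
    print(' tip A',np.percentile(r[:,0],[98,100]).round(1),'L mean',r[:,1].mean().round(1),'slopes',np.polyfit(r[:,0],r[:,1],1)[0].round(3),np.polyfit(r[:,0],r[:,2],1)[0].round(3),'H',np.percentile(r[:,2],[10,50,90,97]).round(1))
E
python3 g.py; python3 tip.py
```

```text
t 28.68 p [ 0.5152 -0.1618  0.1064] yaw -3.68 tilt 0.04 F [ 0.4  0.2 -0.4] w 0.2 gf 61.4
lens rel tcp A,L,H 0.1587 0.0017 0.0136
side A hist [6 6 7 6 7 7 4 7 8 2 1 0 0 0 0 0 0 0 0 0 0]
 tip A [101.4 101.8] L mean -4.0 slopes 0.005 -0.01 H [13.7 18.8 21.2 22.4]
top A hist [0 0 0 0 0 0 0 0 1 4 3 0 0 0 0 0 0 0 0 0 0]
 tip A [101.8 101.8] L mean 3.9 slopes 0.019 0.084 H [17. 17. 17. 17.]tip.py:11: RankWarning: Polyfit may be poorly conditioned
  print(' tip A',np.percentile(r[:,0],[98,100]).round(1),'L mean',r[:,1].mean().round(1),'slopes',np.polyfit(r[:,0],r[:,1],1)[0].round(3),np.polyfit(r[:,0],r[:,2],1)[0].round(3),'H',np.percentile(r[:,2],[10,50,90,97]).round(1))
tip.py:11: RankWarning: Polyfit may be poorly conditioned
  print(' tip A',np.percentile(r[:,0],[98,100]).round(1),'L mean',r[:,1].mean().round(1),'slopes',np.polyfit(r[:,0],r[:,1],1)[0].round(3),np.polyfit(r[:,0],r[:,2],1)[0].round(3),'H',np.percentile(r[:,2],[10,50,90,97]).round(1))
```

Emit:
{"api": "servo_tool", "payload": {"motion": [-1,0.08,0.01,0,0,-1,0.16,0.015,0,0,-1,0.22,0.015,0,0,-1,0.25,0.015,0,0,-1,0.25,0.015,0,0]}}

```text
time: 29.4
tool_pos: [0.5453, -0.1663, 0.1064]
tool_rot: [-0.0, 0.999, -0.032, -0.0]
contact_force: [-0.5, -0.2, -1.5]
gripper_width: 0.197
grasp_force: 61.4
```

Emit:
{"api": "servo_tool", "payload": {"motion": [-1,0,0,0,0,-1,0,0,0,0,-1,0,0,0,0,-1,0,0,0,0]}}

```text
time: 29.9
tool_pos: [0.545, -0.1663, 0.1065]
tool_rot: [-0.0, 0.999, -0.033, 0.0]
contact_force: [0.3, -0.5, -1.6]
gripper_width: 0.198
grasp_force: 61.4
```

```bash
python3 g.py .5462 -.1655 .1044 -3.7; python3 tip.py 2>/dev/null; python3 - <<'E'
from h import *
im=np.load('sideim.npy'); x,y=map(int,pix('side',[.655,-.172,.12])); im2=np.load('topim.npy'); X,Y=map(int,pix('top',[.655,-.172,.12]))
print(x,y,X,Y,[np.round(pix(c,[.6735,-.1737,.12]),1).tolist() for c in('side','top')])
save('','t8',np.hstack([cv2.resize(im[y-38:y+38,x-50:x+50],(400,304),interpolation=2),cv2.resize(im2[Y-38:Y+38,X-50:X+50],(400,304),interpolation=2)]))
E
```

```text
t 29.9 p [ 0.545  -0.1663  0.1065] yaw -3.73 tilt 0.0 F [ 0.3 -0.5 -1.6] w 0.198 gf 61.4
shift [ 0.009 -0.007  0.018] turn -0.001
lens rel tcp A,L,H 0.1287 -0.0009 0.0135
side A hist [ 6  7  7  4  7  6  8  5  6  3  0  0  0  0  0 38 12 10 12  1  0]
 tip A [104.1 104.9] L mean -4.1 slopes -0.028 0.015 H [13.  18.1 21.7 22.9]
top A hist [ 0  0  0  0  0  0  1  1  0  0  0  0  0  0  0  1 39 14 18 10  0]
 tip A [95.6 95.7] L mean 2.4 slopes 0.393 0.16 H [23.9 24.2 24.5 24.6]
246 206 365 165 [[239.7, 206.0], [366.8, 158.5]]
```

View pics/t8.png

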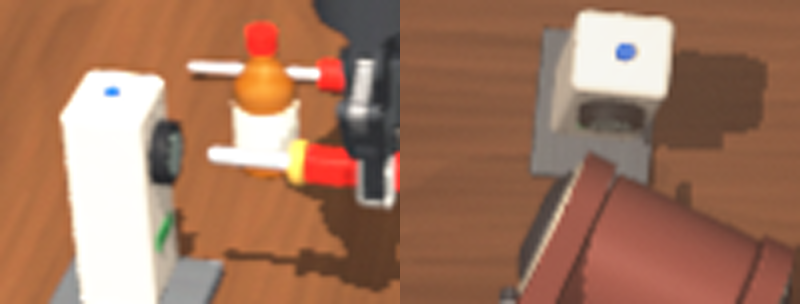

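The side crop shows the rod tip at (210,155) facing the lens ring's centre at (168,152), with a gap of about 21 mm. A final trim of about 2 mm down and 1 mm across remains.

Emit:
{"api": "servo_tool", "payload": {"motion": [-1,0.01,-0.01,0.018,0,-1,0.01,-0.01,0.018,0,-1,0.01,-0.01,0.018,0,-1,0.01,-0.01,0.018,0,-1,0.01,-0.01,0.018,0]}}

```text
time: 30.62
tool_pos: [0.5464, -0.1652, 0.1044]
tool_rot: [0.0, 0.999, -0.033, 0.0]
contact_force: [0.1, 0.0, -0.9]
gripper_width: 0.2
grasp_force: 61.4
```

Emit:
{"api": "servo_tool", "payload": {"motion": [-1,0,0,0,0,-1,0,0,0,0,-1,0,0,0,0,-1,0,0,0,0]}}

```text
time: 31.12
tool_pos: [0.5463, -0.1651, 0.1043]
tool_rot: [-0.0, 0.999, -0.032, -0.0]
contact_force: [-0.8, -0.0, -1.4]
gripper_width: 0.2
grasp_force: 61.4
```

```bash
python3 g.py; python3 tip.py 2>/dev/null; python3 -c "
from cyl import *
cyl('side'); cyl('top')"
```

```text
t 31.12 p [ 0.5463 -0.1651  0.1043] yaw -3.72 tilt 0.01 F [-0.8 -0.  -1.4] w 0.2 gf 61.4
lens rel tcp A,L,H 0.1275 0.0003 0.0157
side A hist [ 6  5  7  5  7  8  6  6  6  5  0  0  0  0  0 45  7  8  5  0  0]
 tip A [105.4 105.7] L mean -3.1 slopes 0.004 -0.003 H [13.1 17.7 20.7 21.7]
top A hist [ 0  0  0  0  0  0  1  1  0  0  0  0  0  0  0 17 24 10 11  4  0]
 tip A [95.5 95.6] L mean 1.9 slopes 0.396 0.06 H [19.4 19.5 19.6 19.6]
side axis pt [0.5124 0.2266 0.0641] dir [-0.048  0.999  0.008] pitch 0.4 ends [-0.046   0.0388] rms 0.0016
[0.5146 0.1807 0.0638]
[0.5105 0.2654 0.0644]
top axis pt [0.5144 0.2165 0.0643] dir [-0.036  0.999  0.015] pitch 0.9 ends [-0.0426  0.0419] rms 0.0027
[0.516  0.174  0.0636]
[0.5129 0.2584 0.0649]
```

The gauge is held level and still with a gap of about 20 mm to the lens, and the tube is still in the cradle. Handing in.

```bash
python3 -c "
from plant import job_done
print(job_done())"
```

```text
the job is handed in; nothing more can be done
None
```

I handed the job in at about 31 s: the tube lies in the cradle against the blue stop, mouth at the open end. The gauge went in until its collar stopped (12 N) and came out again, and I'm holding it level on the lens axis about 20 mm away. No verdict came back.

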